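# Nest the test channels and lay away their tie bolts

### The arm

A 6-joint arm with a two-finger parallel gripper is mounted at the origin on the work surface. World frame = base frame: x ahead of the robot, y to its left, z up, the work surface at z = 0. Lengths are in m, angles in rad, forces in N, time in s.
With the tool pointing down it reaches from about 0.325 to 0.9 m from the base axis. Payload 6.1 kg.
Tool frame: the origin (TCP) lies midway between the tips of the shut fingers; the grasp point (between the pads) lies 19 mm behind it; y points along the fingers, z is the direction in which the jaws open and shut, and the axes are right-handed (so a half turn about y gives the same grasp; the last joint's range is limited). The gripper opens to 85 mm and grips with 20 to 120 N. Pads are 22 mm wide; open, the fingers measure 114 mm over their backs; the gripper's body (76 mm by 85 mm) begins 54 mm behind the grasp point. The pads swing forward as they close: fully open they stand 13 mm farther back than shut.
Start: joints at [-1.409, 0.22, 1.526, -0, 1.395, -0.126], TCP at [0.177, -0.599, 0.231] pointing down, gripper open.
Joint ranges: [-2.98, 2.98], [-0.91, 2.08], [0.09, 2.57], [-1.24, 4.39], [0.2, 2.65], [-2.68, 2.68]. Speed limits (rad/s): [2.57, 2.57, 3.01, 3.14, 3.14, 3.14].

### API

Orientations are given as a rotation vector (axis times angle).
In Python, from station import bot, fingers, sensors, imaging, order gives the robot as it stands. The module is installed in compiled form; this text tells all that it offers. Calls block until the motion is done:
- bot.move_pose(position, orientation): joint-space move of the TCP to a pose.
- bot.movel(position, attitude=None, velocity=0.15): straight line of the TCP; attitude=None keeps the orientation; velocity is the mean speed in m/s.
- bot.set_joints(angles): joint-space move.
- fingers.set_gripper(opening): finger opening in m; the grip force is fixed at half the most; returns when the fingers have stopped.
- bot.pause(seconds).
- bot.solve_ik(position, orientation): joint angles nearest the present ones, or None.
- sensors.state(): the state.
- imaging.get_image(name): name is "scene" or "top" or "wrist"; returns (picture, depth): 384x512x3 uint8, blue, green, red; 384x512 float32, m along the optical axis (not along the pixel's ray), 0 where there is no reading.
- imaging.calibration(name): a dict with "intrinsics" (3x3 intrinsics, pixels), "view" (4x4, takes a point from world to camera coordinates). Camera axes: x right, y down, z forward; pixel columns grow to the right and rows downward; lengths in m; the calibration is good to about 2 mm. A picture is of the moment at which its call begins: read the wrist's pose just before it. calibration takes no time and is no camera call; for the wrist camera it gives the pose at the moment of the call.
A pose or a line that the arm cannot do raises bot.Unreachable and nothing moves.
- order.finish_job(): hands the job in, once; it reports no verdict.
The state is a dict: "t": time; "joint_pos": joint angles; "qvel": joint speeds; "joint_torque": joint torques, N m; "position": TCP position; "eef_rot": TCP orientation; "contact_force": force on the tool from outside, world axes, zero at the start; "wrist_torque": the same for the moment, N m; "grip_width": finger opening in m.
Only numpy, scipy, OpenCV 4.12 (cv2) and the standard library are available. Lean on these libraries where they do the work, as an engineer would, in place of code of your own. Each camera call takes 0.05 s, during which the arm holds its last target.

### The job

Put the channel set away: lay the three open-up steel channels side by side along the dark storage board, and set every open-down channel over two neighbours so that one of its flanges stands in each of their troughs, all lying flat with their ends roughly level. Then pull both tie bolts out of their slanted sleeves and lay each in its own lane of the timber cradle, resting in both notches. There may be one or two open-down channels; leave everything else on the bench where it is.

Things in the scene. Friction and masses are not known exactly. Their poses are not given: they have to be found in the camera images.
- up1: Steel channel section lying open-up (U): 110 mm long (its x axis), 66 mm wide over the flanges (y), 36 mm high, web and flanges 5 mm thick, trough 56 mm wide and 31 mm deep inside; 0.2 to 0.3 kg. Origin at the centre of the web's underside; z up, y across. Start yaw within 0.3 rad of the world x axis.
- up2: Steel channel section lying open-up (U): 110 mm long (its x axis), 66 mm wide over the flanges (y), 36 mm high, web and flanges 5 mm thick, trough 56 mm wide and 31 mm deep inside; 0.2 to 0.3 kg. Origin at the centre of the web's underside; z up, y across. Start yaw within 0.3 rad of the world x axis.
- up3: Steel channel section lying open-up (U): 110 mm long (its x axis), 66 mm wide over the flanges (y), 36 mm high, web and flanges 5 mm thick, trough 56 mm wide and 31 mm deep inside; 0.2 to 0.3 kg. Origin at the centre of the web's underside; z up, y across. Start yaw within 0.3 rad of the world x axis.
- down1: The same channel section lying open-down (web on top, flange tips below): 110 mm long (x), 66 mm wide (y), 36 mm high, 5 mm thick, clear width between its flanges 56 mm. Origin at the centre of its width and length in the plane of the flange tips, 36 mm under the flat top; z up. Nested over two open-up channels its flange tips stand on their trough floors, 5 mm above their undersides, and its top is 41 mm above them. May be absent (None).
- down1_left (a point): Middle of the lower edge of down1's left flange (its +y side, 30.5 mm from the middle).
- down1_right (a point): Middle of the lower edge of down1's right flange (its -y side, 30.5 mm from the middle).
- down2: The same channel section lying open-down (web on top, flange tips below): 110 mm long (x), 66 mm wide (y), 36 mm high, 5 mm thick, clear width between its flanges 56 mm. Origin at the centre of its width and length in the plane of the flange tips, 36 mm under the flat top; z up. Nested over two open-up channels its flange tips stand on their trough floors, 5 mm above their undersides, and its top is 41 mm above them. May be absent (None).
- down2_left (a point): Middle of the lower edge of down2's left flange (its +y side, 30.5 mm from the middle).
- down2_right (a point): Middle of the lower edge of down2's right flange (its -y side, 30.5 mm from the middle).
- board: Fixed dark wooden storage board, 170 mm (x) by 310 mm (y), on battens; flat top 30 mm above the table. Origin at the centre of its underside on the table; x points away from the robot, y along the row (yaw within 0.1 rad). The three open-up channels go side by side along y, their length along x; neighbours 0 to 40 mm apart can be bridged, and about 28 mm (94 mm centre to centre) leaves room for fingers and keeps all three on the board.
- holder: Fixed dark steel base plate 130 x 130 x 8 mm with two square steel sleeves, 60 mm apart along y, that lean 35 degrees back from vertical: their mouths point up and towards the plate's -x side, roughly towards the robot. Each sleeve is 28 mm square outside, 20 mm inside, 70 mm deep. Origin at the centre of the plate's underside.
- bolt1: Steel tie bolt 170 mm long: round shank 16 mm in diameter, round head 26 mm in diameter and 10 mm thick at the upper end; 0.2 to 0.33 kg. It starts loosely in a sleeve of the holder, leaning 35 to 40 degrees, its lower 70 mm inside, the upper 100 mm free. Origin in the middle of its length, on its axis; z along the axis towards the head. To free it draw it at least 70 mm along its own axis.
- bolt2: Steel tie bolt 170 mm long: round shank 16 mm in diameter, round head 26 mm in diameter and 10 mm thick at the upper end; 0.2 to 0.33 kg. It starts loosely in a sleeve of the holder, leaning 35 to 40 degrees, its lower 70 mm inside, the upper 100 mm free. Origin in the middle of its length, on its axis; z along the axis towards the head. To free it draw it at least 70 mm along its own axis.
- cradle: Fixed pale timber cradle, 130 mm (x) by 140 mm (y): two notched saddles 16 mm thick across y at x = -45 and +45 mm, open between. Two lanes along x, at y = -30 and +30 mm: notches 30 mm wide in both saddles, notch floor 30 mm and post tops 52 mm above the table; the base between the saddles is 12 mm high. Origin at the centre of the underside; a bolt lying in a lane has its axis 38 mm above it.
- spanner: Loose spanner, 180 mm; not part of the job, leave it where it is.
- screwdriver: Loose screwdriver with red handle, 190 mm; not part of the job, leave it where it is.
- nut: Loose steel collar nut, 30 mm across, 16 mm high; not part of the job, leave it where it is.
- stud: Loose upright stud, 44 mm across the foot, 50 mm high; not part of the job, leave it where it is.
- offcut: Loose timber offcut, 70 x 90 x 45 mm; not part of the job, leave it where it is.
- clamp: Loose blue C-clamp, 150 mm; not part of the job, leave it where it is.
- load_cell: Loose steel load cell, 70 mm across, 70 mm high; not part of the job, leave it where it is.
Not all that is in view belongs to the job. Leave any pink look-alike of the down1 alone.

How it is judged:
On the way, in this order (a step that is already met when the one before it is completed fails the run):
1. all channels nested on the board, before any bolt is brought to the cradle (x of up1 in the frame of board between -0.04 and 0.04 m and y of up1 in the frame of board between -0.14 and 0.14 m and z of up1 in the frame of board between 0.026 and 0.035 m and angle between each of up1, up2, up3, down1, down2's own z axis and vertical below 0.08 rad and angle between the x axis of each of up1, up2, up3 and the x axis of board, either way round below 0.25 rad and linear speed of each of up1, up2, up3, down1, down2 below 0.02 m/s and angular speed of each of up1, up2, up3, down1, down2 below 0.2 rad/s and x of up2 in the frame of board between -0.04 and 0.04 m and y of up2 in the frame of board between -0.14 and 0.14 m and z of up2 in the frame of board between 0.026 and 0.035 m and x of up3 in the frame of board between -0.04 and 0.04 m and y of up3 in the frame of board between -0.14 and 0.14 m and z of up3 in the frame of board between 0.026 and 0.035 m and ((x of down1_left in the frame of up1 between -0.03 and 0.03 m and y of down1_left in the frame of up1 between -0.027 and 0.027 m and z of down1_left in the frame of up1 between 0.002 and 0.01 m) or (x of down1_left in the frame of up2 between -0.03 and 0.03 m and y of down1_left in the frame of up2 between -0.027 and 0.027 m and z of down1_left in the frame of up2 between 0.002 and 0.01 m) or (x of down1_left in the frame of up3 between -0.03 and 0.03 m and y of down1_left in the frame of up3 between -0.027 and 0.027 m and z of down1_left in the frame of up3 between 0.002 and 0.01 m)) and ((x of down1_right in the frame of up1 between -0.03 and 0.03 m and y of down1_right in the frame of up1 between -0.027 and 0.027 m and z of down1_right in the frame of up1 between 0.002 and 0.01 m) or (x of down1_right in the frame of up2 between -0.03 and 0.03 m and y of down1_right in the frame of up2 between -0.027 and 0.027 m and z of down1_right in the frame of up2 between 0.002 and 0.01 m) or (x of down1_right in the frame of up3 between -0.03 and 0.03 m and y of down1_right in the frame of up3 between -0.027 and 0.027 m and z of down1_right in the frame of up3 between 0.002 and 0.01 m)) and ((x of down2_left in the frame of up1 between -0.03 and 0.03 m and y of down2_left in the frame of up1 between -0.027 and 0.027 m and z of down2_left in the frame of up1 between 0.002 and 0.01 m) or (x of down2_left in the frame of up2 between -0.03 and 0.03 m and y of down2_left in the frame of up2 between -0.027 and 0.027 m and z of down2_left in the frame of up2 between 0.002 and 0.01 m) or (x of down2_left in the frame of up3 between -0.03 and 0.03 m and y of down2_left in the frame of up3 between -0.027 and 0.027 m and z of down2_left in the frame of up3 between 0.002 and 0.01 m)) and ((x of down2_right in the frame of up1 between -0.03 and 0.03 m and y of down2_right in the frame of up1 between -0.027 and 0.027 m and z of down2_right in the frame of up1 between 0.002 and 0.01 m) or (x of down2_right in the frame of up2 between -0.03 and 0.03 m and y of down2_right in the frame of up2 between -0.027 and 0.027 m and z of down2_right in the frame of up2 between 0.002 and 0.01 m) or (x of down2_right in the frame of up3 between -0.03 and 0.03 m and y of down2_right in the frame of up3 between -0.027 and 0.027 m and z of down2_right in the frame of up3 between 0.002 and 0.01 m)) and distance between each of bolt1, bolt2 and cradle above 0.12 m), for 0.2 s.
2. every bolt lies in the cradle (x of bolt1 in the frame of cradle between -0.035 and 0.035 m and (y of bolt1 in the frame of cradle between -0.042 and -0.018 m or y of bolt1 in the frame of cradle between 0.018 and 0.042 m) and z of bolt1 in the frame of cradle between 0.034 and 0.044 m and angle between the z axis of each of bolt1, bolt2 and the x axis of cradle, either way round below 0.2 rad and linear speed of each of bolt1, bolt2 below 0.02 m/s and angular speed of each of bolt1, bolt2 below 0.2 rad/s and x of bolt2 in the frame of cradle between -0.035 and 0.035 m and (y of bolt2 in the frame of cradle between -0.042 and -0.018 m or y of bolt2 in the frame of cradle between 0.018 and 0.042 m) and z of bolt2 in the frame of cradle between 0.034 and 0.044 m), for 0.2 s.
At the end, for the whole second after the job is handed in: Open-up channels flat on the board, centred within 40 mm front to back, within 14 degrees of straight; each open-down channel flat, both flange tips on trough floors, within 30 mm lengthways; each bolt in both notches of a lane, within 35 mm of the middle; all at rest (all of step 2 and x of up1 in the frame of board between -0.04 and 0.04 m and y of up1 in the frame of board between -0.14 and 0.14 m and z of up1 in the frame of board between 0.026 and 0.035 m and angle between each of up1, up2, up3, down1, down2's own z axis and vertical below 0.08 rad and angle between the x axis of each of up1, up2, up3 and the x axis of board, either way round below 0.25 rad and linear speed of each of up1, up2, up3, down1, down2 below 0.02 m/s and angular speed of each of up1, up2, up3, down1, down2 below 0.2 rad/s and x of up2 in the frame of board between -0.04 and 0.04 m and y of up2 in the frame of board between -0.14 and 0.14 m and z of up2 in the frame of board between 0.026 and 0.035 m and x of up3 in the frame of board between -0.04 and 0.04 m and y of up3 in the frame of board between -0.14 and 0.14 m and z of up3 in the frame of board between 0.026 and 0.035 m and ((x of down1_left in the frame of up1 between -0.03 and 0.03 m and y of down1_left in the frame of up1 between -0.027 and 0.027 m and z of down1_left in the frame of up1 between 0.002 and 0.01 m) or (x of down1_left in the frame of up2 between -0.03 and 0.03 m and y of down1_left in the frame of up2 between -0.027 and 0.027 m and z of down1_left in the frame of up2 between 0.002 and 0.01 m) or (x of down1_left in the frame of up3 between -0.03 and 0.03 m and y of down1_left in the frame of up3 between -0.027 and 0.027 m and z of down1_left in the frame of up3 between 0.002 and 0.01 m)) and ((x of down1_right in the frame of up1 between -0.03 and 0.03 m and y of down1_right in the frame of up1 between -0.027 and 0.027 m and z of down1_right in the frame of up1 between 0.002 and 0.01 m) or (x of down1_right in the frame of up2 between -0.03 and 0.03 m and y of down1_right in the frame of up2 between -0.027 and 0.027 m and z of down1_right in the frame of up2 between 0.002 and 0.01 m) or (x of down1_right in the frame of up3 between -0.03 and 0.03 m and y of down1_right in the frame of up3 between -0.027 and 0.027 m and z of down1_right in the frame of up3 between 0.002 and 0.01 m)) and ((x of down2_left in the frame of up1 between -0.03 and 0.03 m and y of down2_left in the frame of up1 between -0.027 and 0.027 m and z of down2_left in the frame of up1 between 0.002 and 0.01 m) or (x of down2_left in the frame of up2 between -0.03 and 0.03 m and y of down2_left in the frame of up2 between -0.027 and 0.027 m and z of down2_left in the frame of up2 between 0.002 and 0.01 m) or (x of down2_left in the frame of up3 between -0.03 and 0.03 m and y of down2_left in the frame of up3 between -0.027 and 0.027 m and z of down2_left in the frame of up3 between 0.002 and 0.01 m)) and ((x of down2_right in the frame of up1 between -0.03 and 0.03 m and y of down2_right in the frame of up1 between -0.027 and 0.027 m and z of down2_right in the frame of up1 between 0.002 and 0.01 m) or (x of down2_right in the frame of up2 between -0.03 and 0.03 m and y of down2_right in the frame of up2 between -0.027 and 0.027 m and z of down2_right in the frame of up2 between 0.002 and 0.01 m) or (x of down2_right in the frame of up3 between -0.03 and 0.03 m and y of down2_right in the frame of up3 between -0.027 and 0.027 m and z of down2_right in the frame of up3 between 0.002 and 0.01 m))); the robot touches nothing.
It fails at once if a loose tool, offcut or other bystander is moved more than 50 mm (distance of any of spanner, screwdriver, nut, stud, offcut, clamp, load_cell from where it was at the start of the episode above 0.05 m).
Of down1, down2 only 1 to 2 are there at a start; the rules pass over those that are not, and their reading is None.
At some moment in a run one of up1, up2, up3, down1, down2 may be knocked a few centimetres aside while the robot is not near it.
It also fails if it takes over 210 s, if anything falls off the work surface, if the arm or the gripper's body presses on something with over 40 N, if the wrist force passes 120 N, or if a joint passes its speed limit or range.

## Working session

There is one attempt and no reset: what is moved stays moved. The work goes in short steps, each a Python script; the robot and the scene stay as the last script left them, time stands still between calls to the robot, and variables do not carry over. Pictures are saved under pics/ and viewed, and the job is handed in when it is done.

```bash
mkdir -p pics; ls
python3 - <<'E'
from station import bot, fingers, sensors, imaging, order
import cv2, numpy as np
np.set_printoptions(precision=4,suppress=True)
s=sensors.state(); print(s)
for n in ["scene","top","wrist"]:
    p,d=imaging.get_image(n); c=imaging.calibration(n)
    np.savez(f"pics/{n}0.npz",p=p,d=d,K=c["intrinsics"],V=c["view"])
    cv2.imwrite(f"pics/{n}0.png",p)
    R=c["view"]; print(n,c["intrinsics"].tolist(), -R[:3,:3].T@R[:3,3], R[2,:3])
E
```

```text
pics
{'t': 0.0, 'joint_pos': array([-1.4091,  0.2212,  1.5276, -0.    ,  1.3947, -0.1261]), 'qvel': array([-0.0001,  0.0003,  0.0008,  0.0015,  0.001 , -0.0005]), 'joint_torque': array([ -0.0002, -49.6893, -38.94  ,  -0.0003,   0.0109,   0.    ]), 'position': array([ 0.1773, -0.5987,  0.2302]), 'eef_rot': array([-0.2996,  2.0691, -2.065 ]), 'contact_force': array([ 0.8074,  0.336 , -0.0791]), 'wrist_torque': array([ 0.0262,  0.0226, -0.0064]), 'grip_width': 0.0854364116193567}
scene [[439.2527161089518, 0.0, 255.92676507942838], [0.0, 439.2527161089518, 189.26012910052106], [0.0, 0.0, 1.0]] [1.3002 0.737  0.7844] [-0.6002 -0.5867 -0.5436]
top [[373.7656771102751, 0.0, 258.2598365314162], [0.0, 373.7656771102751, 184.47632672292835], [0.0, 0.0, 1.0]] [ 0.4458 -0.0137  1.2348] [ 0.0852  0.0011 -0.9964]
wrist [[289.95159298804697, 0.0, 254.4132726278611], [0.0, 289.95159298804697, 192.55598737058912], [0.0, 0.0, 1.0]] [ 0.2489 -0.5782  0.3731] [-0.2763 -0.0817 -0.9576]
```

View pics/scene0.png

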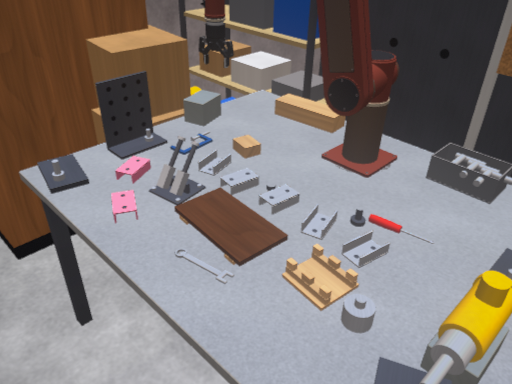

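View pics/top0.png

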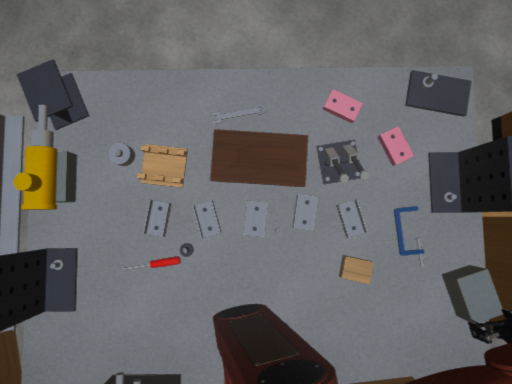

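View pics/wrist0.png

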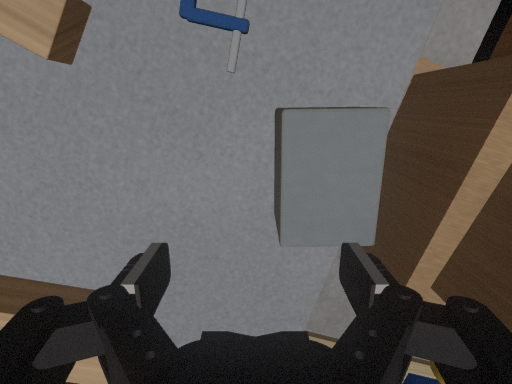

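```bash
cat > h.py <<'E'
import numpy as np, cv2
np.set_printoptions(precision=4,suppress=True)
def cloud(p,d,K,V):
    h,w=d.shape; u,v=np.meshgrid(np.arange(w),np.arange(h))
    z=d; X=np.stack([(u-K[0,2])/K[0,0]*z,(v-K[1,2])/K[1,1]*z,z],-1)
    R=V[:3,:3];t=V[:3,3]
    W=(X-t)@R
    W[d<=0]=np.nan
    return W
def load(f):
    n=np.load(f); return n["p"],n["d"],cloud(n["p"],n["d"],n["K"],n["V"])
E
python3 - <<'E'
from h import *
p,d,W=load("pics/top0.npz")
c=cv2.resize(p[80:290,110:440],None,fx=2.4,fy=2.4,interpolation=cv2.INTER_CUBIC); cv2.imwrite("pics/topcrop.png",c)
p2,d2,W2=load("pics/scene0.npz")
cv2.imwrite("pics/scenecrop.png",cv2.resize(p2[110:320,120:400],None,fx=2.8,fy=2.8,interpolation=cv2.INTER_CUBIC))
for (u,v) in [(157,219),(207,219),(256,219),(305,212),(350,219),(343,105),(396,146),(260,158),(163,166),(230,260),(450,330)]:
    print((u,v),W[v,u])
E
```

```text
(157, 219) [0.4412 0.3219 0.001 ]
(207, 219) [0.4393 0.1573 0.0023]
(256, 219) [ 0.4377 -0.0039  0.0354]
(305, 212) [ 0.4584 -0.162   0.027 ]
(350, 219) [ 0.4341 -0.3108  0.0076]
(343, 105) [ 0.8075 -0.2938  0.0326]
(396, 146) [ 0.6688 -0.4613  0.0345]
(260, 158) [ 0.6352 -0.019   0.0301]
(163, 166) [0.6149 0.3007 0.0138]
(230, 260) [ 0.3053  0.0826 -0.0009]
(450, 330) [ 0.0753 -0.623  -0.0028]
```

View pics/topcrop.png

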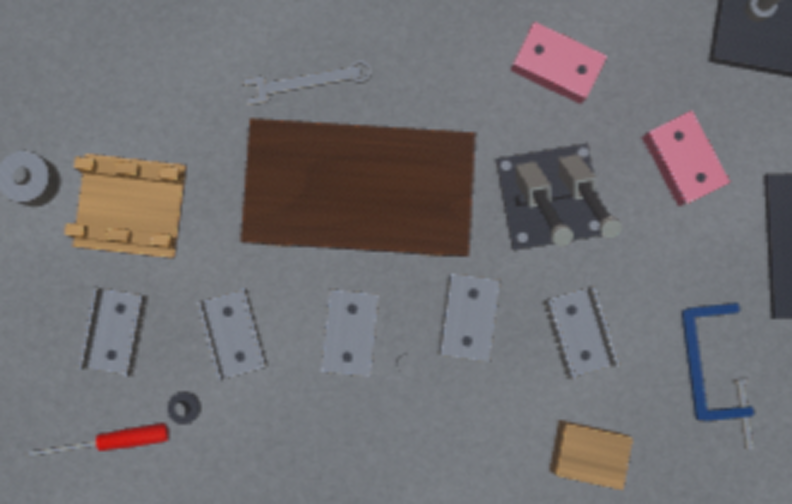

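View pics/scenecrop.png

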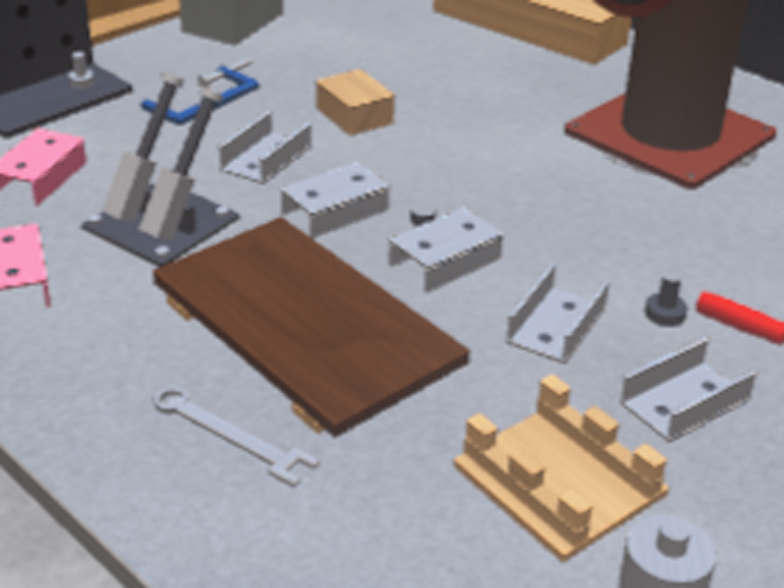

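```bash
cat >> h.py <<'E'
from scipy.spatial.transform import Rotation as Rn
def rv(R): return Rn.from_matrix(R).as_rotvec()
def Rdown(yaw,flip=False):
    X=np.array([np.cos(yaw),np.sin(yaw),0]);Y=np.array([-np.sin(yaw),np.cos(yaw),0]);Z=np.array([0,0,1.])
    return np.stack([-X,-Z,-Y],1) if flip else np.stack([X,-Z,Y],1)
def snap(name,tag):
    from station import imaging
    c=imaging.calibration(name); p,d=imaging.get_image(name)
    np.savez(f"pics/{tag}.npz",p=p,d=d,K=c["intrinsics"],V=c["view"]); cv2.imwrite(f"pics/{tag}.png",p)
    return p,d,cloud(p,d,np.array(c["intrinsics"]),np.array(c["view"]))
E
python3 - <<'E'
from h import *
from station import *
from station import bot,sensors,imaging
s=sensors.state(); print(Rn.from_rotvec(s["eef_rot"]).as_matrix())
for f in (False,True):
    for P in [(0.44,0.32,0.0),(0.44,-0.31,0.0),(0.635,0.08,0.03),(0.635,-0.12,0.03),(0.42,0,0.25)]:
        q=bot.solve_ik(np.array(P),rv(Rdown(0,f))); print(f,P,q)
# camera in tool frame
c=imaging.calibration("wrist")["view"]; R=Rn.from_rotvec(s["eef_rot"]).as_matrix()
cam=-c[:3,:3].T@c[:3,3]; print("cam in tool",R.T@(cam-s["position"]), "axis", R.T@c[2,:3])
E
```

```text
[[-0.9589 -0.0003  0.2839]
 [-0.2839  0.0015 -0.9589]
 [-0.0002 -1.     -0.0016]]
False (0.44, 0.32, 0.0) [ 0.4838  0.3195  1.8884  0.      0.9336 -1.087 ]
False (0.44, -0.31, 0.0) [-0.7603  0.3079  1.9037  0.      0.93   -2.3311]
False (0.635, 0.08, 0.03) [ 0.0022  0.4641  1.6214  0.      1.056  -1.5686]
False (0.635, -0.12, 0.03) [-0.3087  0.4767  1.6036  0.      1.0612 -1.8795]
False (0.42, 0, 0.25) [-0.1883 -0.3072  2.0016  0.      1.4472 -1.759 ]
True (0.44, 0.32, 0.0) [ 0.4838  0.3195  1.8884 -0.      0.9336  2.0546]
True (0.44, -0.31, 0.0) [-0.7603  0.3079  1.9037  0.      0.93    0.8105]
True (0.635, 0.08, 0.03) [ 0.0022  0.4641  1.6214 -0.      1.056   1.573 ]
True (0.635, -0.12, 0.03) [-0.3087  0.4767  1.6036 -0.      1.0612  1.2621]
True (0.42, 0, 0.25) [-0.1883 -0.3072  2.0016  0.      1.4472  1.3825]
cam in tool [-0.0746 -0.1427  0.0003] axis [0.2883 0.9575 0.0014]
```

Run:
```python
from h import *
from station import bot,sensors,imaging
for i,(x,y) in enumerate([(0.46,-0.2),(0.46,0.2)]):
    bot.move_pose(np.array([x,y,0.22]),rv(Rdown(0,True))); snap("wrist",f"w{i}"); print(sensors.state()["t"])
for i,(x,y) in enumerate([(0.62,0.2),(0.62,-0.2)]):
    bot.move_pose(np.array([x,y,0.26]),rv(Rdown(0,True))); snap("wrist",f"w{i+2}"); print(sensors.state()["t"])
a=[cv2.imread(f"pics/w{i}.png") for i in range(4)]
cv2.imwrite("pics/wm.png",cv2.resize(np.vstack([np.hstack([a[1],a[0]]),np.hstack([a[2],a[3]])]),(800,600),interpolation=cv2.INTER_AREA))
```

```text
1.9833
3.5167
4.2667
5.8
```

View pics/wm.png

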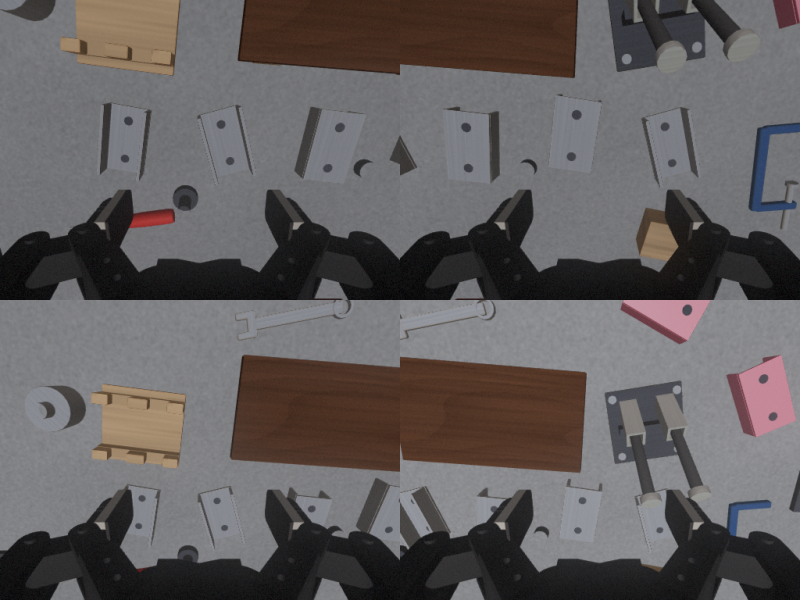

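```bash
cat >> h.py <<'E'
def rect(P2,long_x=True):
    (cx,cy),(a,b),ang=cv2.minAreaRect((P2*1000).astype(np.float32))
    th=np.deg2rad(ang); # side a along th
    if (abs(np.cos(th))<0.707): th-=np.pi/2; a,b=b,a
    th=(th+np.pi/2)%np.pi-np.pi/2
    return np.array([cx/1000,cy/1000]),a/1000,b/1000,th
def chan(W,c,r=0.075,zmin=0.004,zmax=0.045):
    P=W.reshape(-1,3); P=P[np.isfinite(P).all(1)]
    m=(np.hypot(P[:,0]-c[0],P[:,1]-c[1])<r)&(P[:,2]>zmin)&(P[:,2]<zmax); P=P[m]
    # drop outliers: keep points with neighbours
    from scipy.spatial import cKDTree
    n=np.array([len(x) for x in cKDTree(P[:,:2]).query_ball_point(P[:,:2],0.006)]); P=P[n>6]
    return P,rect(P[:,:2])
E
python3 - <<'E'
from h import *
names={"upA":(0.4412,0.322),"upB":(0.4393,0.1573),"dnA":(0.4377,-0.004),"dnB":(0.4584,-0.162),"upC":(0.434,-0.311)}
for f in ["top0","w0","w1"]:
    p,d,W=load(f"pics/{f}.npz")
    fl=W[...,2][np.abs(W[...,2])<0.003]; print(f,"floor",np.nanmedian(fl),np.nanstd(fl))
    for n,c in names.items():
        try:
            P,r=chan(W,c)
            if len(P)<200: continue
            print(n,len(P),r, np.percentile(P[:,2],[10,50,90,99]))
        except Exception as e: print(n,e)
for f in ["top0","w2","w3"]:
    p,d,W=load(f"pics/{f}.npz"); P=W.reshape(-1,3)
    m=(abs(P[:,2]-0.03)<0.004)&(abs(P[:,0]-0.635)<0.14)&(abs(P[:,1]+0.01)<0.19); print(f,"board",rect(P[m][:,:2]),np.median(P[m][:,2]))
    m=(P[:,2]>0.005)&(P[:,2]<0.07)&(abs(P[:,0]-0.615)<0.11)&(abs(P[:,1]-0.30)<0.11); print("cradle",m.sum(),rect(P[m][:,:2]))
E
```

```text
top0 floor -0.00011519472020744932 0.0015683687993609439
upA 460 (array([0.4451, 0.3154]), 0.10896768188476562, 0.07065973663330079, np.float64(-0.17023231951311857)) [0.005  0.0124 0.0363 0.0394]
upB 331 (array([0.4406, 0.1559]), 0.10814540863037109, 0.0671338882446289, np.float64(0.25736309405529534)) [0.005  0.0144 0.037  0.0399]
dnA 623 (array([ 0.4417, -0.0013]), 0.10665351867675782, 0.06225697708129883, np.float64(-0.11805673270072203)) [0.0329 0.0359 0.0389 0.0412]
dnB 695 (array([ 0.459 , -0.1618]), 0.10851786804199219, 0.06674536895751954, np.float64(-0.17763217891801264)) [0.0321 0.0355 0.0387 0.0414]
upC 340 (array([ 0.4369, -0.3134]), 0.10993889617919922, 0.0670899429321289, np.float64(0.2635619843218615)) [0.0054 0.0212 0.0361 0.0388]
w0 floor -0.0001274719334829701 0.0007929955383395597
upB 457 (array([0.4197, 0.1154]), 0.04962442779541015, 0.0036754441261291505, np.float64(0.26557648259418154)) [0.0061 0.0143 0.0261 0.033 ]
dnA 6100 (array([ 0.4399, -0.004 ]), 0.11065567016601563, 0.06732740020751952, np.float64(-0.11450580686126499)) [0.023  0.0355 0.0366 0.0373]
dnB 
[... 732 characters left out ...]
0.0358 0.0369 0.0376]
top0 board (array([ 0.6134, -0.0277]), 0.23671084594726563, 0.34255859375, np.float64(-0.012672385731032909)) 0.029908197041702778
cradle 1876 (array([0.6117, 0.3016]), 0.21936741638183593, 0.2143642578125, np.float64(0.03862343829882331))
w2 board (array([ 0.6106, -0.0116]), 0.23388029479980468, 0.3047663269042969, np.float64(-0.045370544436971416)) 0.030079250361303052
cradle 11294 (array([0.5955, 0.3256]), 0.18251907348632812, 0.18885772705078124, np.float64(-0.12463913480901634))
w3 board (array([ 0.6133, -0.0274]), 0.23641574096679688, 0.3397992248535156, np.float64(-2.1038972611631124e-05)) 0.029791726320684227
cradle 0 (array([0., 0.]), 0.0, 0.0, np.float64(0.0))
```

Run:
```python
from h import *
from scipy.spatial import cKDTree
def big(P,nn=6,r=0.006):
    n=np.array([len(x) for x in cKDTree(P[:,:2]).query_ball_point(P[:,:2],r)]); return P[n>nn]
Bs=[];Cs=[]
for f in ["w2","w3","top0"]:
    p,d,W=load(f"pics/{f}.npz"); P=W.reshape(-1,3)
    m=(abs(P[:,2]-0.03)<0.003)&(abs(P[:,0]-0.635)<0.1)&(P[:,1]>-0.175)&(P[:,1]<.16); Q=big(P[m]); print(f,rect(Q[:,:2]),len(Q))
    if f[0]=="w":Bs.append(Q)
    m=(P[:,2]>0.007)&(P[:,2]<0.07)&(abs(P[:,0]-0.605)<0.085)&(abs(P[:,1]-0.30)<0.09)
    if m.sum()>100: Q=big(P[m]); print("cradle",rect(Q[:,:2]),len(Q),np.percentile(Q[:,2],[5,50,99]))
    m=(P[:,2]>0.046)&(P[:,2]<0.058)&(abs(P[:,0]-0.605)<0.085)&(abs(P[:,1]-0.30)<0.09)
    if m.sum()>100: Q=big(P[m]); print("cradle tops",rect(Q[:,:2]),len(Q),np.median(Q[:,2]))
Q=np.vstack(Bs); print("board",rect(Q[:,:2]))
# holder plate
p,d,W=load("pics/w3.npz"); P=W.reshape(-1,3)
m=(abs(P[:,2]-0.008)<0.002)&(abs(P[:,0]-0.62)<0.1)&(abs(P[:,1]+0.29)<0.1); Q=big(P[m]); print("holder",rect(Q[:,:2]),len(Q))
```

```text
w2 (array([ 0.6383, -0.0128]), 0.17030142211914062, 0.3011055908203125, np.float64(-0.07573896982130846)) 27910
cradle (array([0.6185, 0.298 ]), 0.13009234619140625, 0.13987948608398437, np.float64(-0.12540013309050657)) 10124 [0.0106 0.0125 0.0529]
cradle tops (array([0.6186, 0.2977]), 0.10562692260742187, 0.13912176513671876, np.float64(-0.12513541487815272)) 1745 0.051563340278767134
w3 (array([ 0.6377, -0.0179]), 0.1698748016357422, 0.3098074951171875, np.float64(-0.07522324867621455)) 30408
top0 (array([ 0.6388, -0.0166]), 0.1655811767578125, 0.30340469360351563, np.float64(-0.07628225468368455)) 2852
cradle (array([0.6182, 0.2985]), 0.12833995056152345, 0.13984635925292968, np.float64(-0.12062961262984762)) 1542 [0.0089 0.0137 0.0551]
cradle tops (array([0.617 , 0.2984]), 0.10420555877685547, 0.1383893737792969, np.float64(-0.12365443099595952)) 180 0.05190360963627774
board (array([ 0.6379, -0.0176]), 0.17032666015625, 0.31052349853515626, np.float64(-0.07550328006483653))
holder (array([ 0.6244, -0.2826]), 0.1297763366699219, 0.1298372039794922, np.float64(0.15587711557877793)) 4325
```

Run:
```python
from h import *
for f in ["w0","w3","top0"]:
    p,d,W=load(f"pics/{f}.npz"); P=W.reshape(-1,3)
    m=(P[:,2]>0.10)&(P[:,2]<0.2)&(abs(P[:,0]-0.56)<0.12)&(abs(P[:,1]+0.29)<0.12)
    Q=P[m]; print(f,len(Q))
    if len(Q)<20: continue
    Z,l=cv2.kmeans(Q[:,:2].astype(np.float32),2,None,(3,50,1e-5),5,cv2.KMEANS_PP_CENTERS)[2],None
    lab=np.argmin(((Q[:,None,:2]-Z[None])**2).sum(-1),1)
    for k in (0,1):
        q=Q[lab==k]; print(k,q.mean(0),q.min(0),q.max(0),len(q))
# ik nonflip for upC
from station import bot
for z in (0.0,0.15): print(bot.solve_ik(np.array([0.4365,-0.3151,z]),rv(Rdown(0.272,False))))
```

```text
w0 5034
0 [ 0.5763 -0.3169  0.1418] [ 0.552  -0.3348  0.1   ] [ 0.6142 -0.3075  0.1643] 2749
1 [ 0.5667 -0.2591  0.1431] [ 0.5428 -0.2753  0.1   ] [ 0.6044 -0.2484  0.164 ] 2285
w3 2635
0 [ 0.5829 -0.3175  0.137 ] [ 0.5528 -0.3347  0.1001] [ 0.615  -0.3081  0.1638] 1360
1 [ 0.5737 -0.2592  0.1374] [ 0.5441 -0.2755  0.1001] [ 0.6047 -0.2491  0.1638] 1275
top0 246
0 [ 0.5776 -0.3171  0.1407] [ 0.5539 -0.332   0.1008] [ 0.6112 -0.306   0.1637] 125
1 [ 0.5682 -0.2583  0.1409] [ 0.543  -0.2736  0.1005] [ 0.6029 -0.2486  0.1657] 121
[-0.7718  0.3081  1.9034 -0.      0.9301 -2.6146]
[-0.7718  0.0879  1.8332 -0.      1.2204 -2.6146]
```

```bash
cat >> h.py <<'E'
BOARD=(np.array([0.6379,-0.0176]),-0.0755)
def b2w(x,y):
    c,s=np.cos(BOARD[1]),np.sin(BOARD[1]); return BOARD[0]+np.array([c*x-s*y,s*x+c*y])
def look(c,tag,h=0.2,zmin=0.004,zmax=0.045,dx=0.03):
    from station import bot
    bot.move_pose(np.array([c[0]+dx,c[1],h]),rv(Rdown(0,False)))
    p,d,W=snap("wrist",tag); P,r=chan(W,c,zmin=zmin,zmax=zmax); print(tag,len(P),r); return r
def pick(c,yaw,zt=-0.003,hi=0.16):
    from station import bot,fingers,sensors
    fingers.set_gripper(0.085)
    R=rv(Rdown(yaw)); bot.move_pose(np.array([c[0],c[1],0.10]),R)
    bot.movel(np.array([c[0],c[1],zt]),velocity=0.12)
    s=sensors.state(); print("down",s["position"],s["contact_force"])
    fingers.set_gripper(0.0); s=sensors.state(); print("grip",s["grip_width"],s["contact_force"])
    bot.movel(np.array([c[0],c[1],hi]),velocity=0.2)
    s=sensors.state(); print("up",s["grip_width"],s["contact_force"],s["t"])
def place(c,yaw,zt,via=(),hi=0.16,op=0.075):
    from station import bot,fingers,sensors
    R=rv(Rdown(yaw))
    for v in via: bot.movel(np.array([v[0],v[1],hi]),R,velocity=0.25)
    bot.movel(np.array([c[0],c[1],hi]),R,velocity=0.25)
    bot.movel(np.array([c[0],c[1],zt+0.02]),R,velocity=0.2)
    bot.movel(np.array([c[0],c[1],zt]),R,velocity=0.04)
    s=sensors.state(); print("place",s["position"],s["contact_force"])
    fingers.set_gripper(op)
    bot.movel(np.array([c[0],c[1],hi]),velocity=0.2); print("t",sensors.state()["t"],sensors.state()["grip_width"])
E
python3 - <<'E'
from h import *
from station import bot,sensors
bot.move_pose(np.array([0.45,-0.15,0.26]),rv(Rdown(0)))
r=look((0.4365,-0.3151),"lC")
print(bot.solve_ik(np.array([*r[0],0.0]),rv(Rdown(r[3]))))
if abs(r[1]-.11)<.003 and abs(r[2]-.066)<.003: pick(r[0],r[3])
snap("wrist","lC2"); print(sensors.state()["position"])
E
```

```text
lC 5719 (array([ 0.436, -0.315]), 0.10978947448730468, 0.06610493469238281, np.float64(0.2730892766740518))
[-0.7722  0.3072  1.9046  0.      0.9298 -2.6161]
down [ 0.4367 -0.3156 -0.0021] [ 0.7351  0.3764 -0.1349]
grip 0.06507999028343164 [-0.9814  0.7454  6.7241]
up 0.06542514739935243 [-0.0084  0.4245 -3.7585] 12.2917
[ 0.435  -0.314   0.1579]
```

View pics/lC2.png

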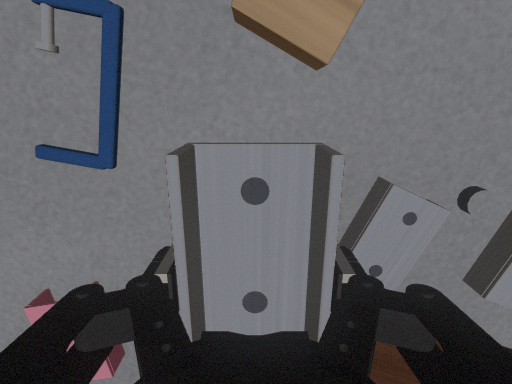

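Run:
```python
from h import *
from station import bot,sensors
c=b2w(0,-0.094); print(c)
place(c,BOARD[1],0.030-0.002,via=[(0.45,-0.13)])
r=look((0.4457,0.3159),"lA")
if abs(r[1]-.11)<.003 and abs(r[2]-.066)<.003:
    pick(r[0],r[3]); c=b2w(0,0.094); place(c,BOARD[1],0.028,via=[(0.46,0.1)])
    r=look((0.4407,0.1553),"lB")
    if abs(r[1]-.11)<.003 and abs(r[2]-.066)<.003:
        pick(r[0],r[3]); c=b2w(0,0); place(c,BOARD[1],0.028,via=[(0.46,0.0)])
bot.move_pose(np.array([0.66,-0.0176,0.3]),rv(Rdown(BOARD[1])))
snap("wrist","b1");snap("top","t1")
```

```text
[ 0.6308 -0.1113]
place [ 0.6309 -0.1113  0.0283] [-2.364   0.7789  4.0493]
t 16.5417 0.07506708912609907
lA 5756 (array([0.4453, 0.3165]), 0.1098170166015625, 0.06625590515136719, np.float64(-0.18013381928797867))
down [ 0.4462  0.317  -0.002 ] [0.3091 0.0229 0.756 ]
grip 0.06498244541812952 [-0.6401 -0.2982  7.7165]
up 0.06542740867814552 [-0.539   0.5643 -2.7187] 21.325
place [0.6451 0.0761 0.0284] [-1.5756 -0.0088  2.9825]
t 25.675 0.07499527497524881
lB 5758 (array([0.4403, 0.1556]), 0.11001063537597656, 0.06607540130615235, np.float64(0.2658511876606231))
down [ 0.4413  0.1557 -0.0021] [ 0.4933  0.2181 -0.4864]
grip 0.06529169337332853 [-0.9747 -0.3964  6.5685]
up 0.06509626437885373 [ 0.166   0.057  -2.0336] 29.5833
place [ 0.638  -0.0176  0.0282] [-1.6908 -0.1159  3.1683]
t 33.6583 0.07494562886163435
```

View pics/b1.png

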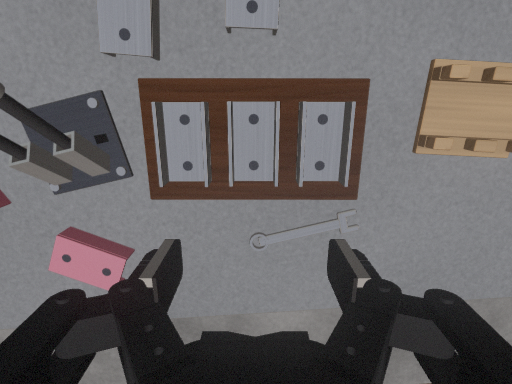

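View pics/t1.png

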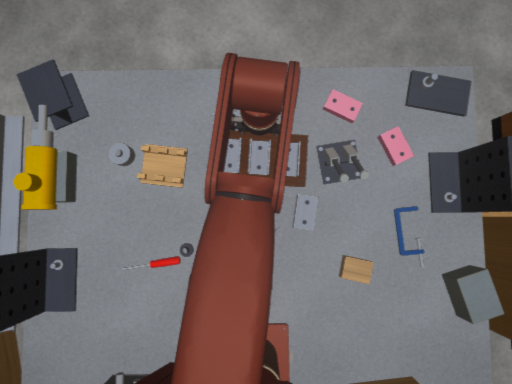

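```bash
cat >> h.py <<'E'
def ups(f):
    p,d,W=load(f)
    out=[]
    for y in (0.094,0,-0.094):
        P=W.reshape(-1,3);P=P[np.isfinite(P).all(1)]
        c,s=np.cos(BOARD[1]),np.sin(BOARD[1]);D=P[:,:2]-BOARD[0]
        L=np.stack([c*D[:,0]+s*D[:,1],-s*D[:,0]+c*D[:,1]],1)
        m=(abs(L[:,0])<0.08)&(abs(L[:,1]-y)<0.045)&(P[:,2]>0.0335)&(P[:,2]<0.07); r=rect(L[m]); out.append(r); print(y,r)
    return out
E
python3 - <<'E'
from h import *
ups("pics/b1.npz")
E
```

```text
0.094 (array([-0.0002,  0.0937]), 0.109217529296875, 0.06608521270751953, np.float64(0.0007611272783554224))
0 (array([-0.001 , -0.0002]), 0.10924686431884766, 0.06597183990478515, np.float64(0.0004352064252373111))
-0.094 (array([ 0.0001, -0.094 ]), 0.10947991943359375, 0.066451416015625, np.float64(0.0021051064767376726))
```

Run:
```python
from h import *
for f in ("w0","w1"):
    p,d,W=load(f"pics/{f}.npz");P=W.reshape(-1,3)
    m=(P[:,2]>0.008)&(P[:,2]<0.022)&(abs(P[:,0]-0.405)<0.035)&(P[:,1]<-0.05)&(P[:,1]>-0.11);Q=P[m];print(len(Q),Q.min(0),Q.max(0),np.median(Q,0))
    m=m&(P[:,2]>0.014);Q=P[m];print(len(Q),Q.min(0),Q.max(0),np.median(Q,0))
```

```text
61 [ 0.388  -0.0956  0.0083] [ 0.4109 -0.0704  0.0161] [ 0.4071 -0.0893  0.0118]
17 [ 0.3891 -0.0956  0.0141] [ 0.4109 -0.0704  0.0161] [ 0.4065 -0.0911  0.0149]
115 [ 0.3829 -0.0854  0.008 ] [ 0.4113 -0.0647  0.0166] [ 0.403  -0.0684  0.0115]
32 [ 0.3829 -0.0826  0.014 ] [ 0.4111 -0.0647  0.0166] [ 0.4014 -0.0675  0.0148]
```

Run:
```python
from h import *
from station import bot,sensors
r=look((0.4399,-0.004),"ldA",zmin=0.025)
if abs(r[1]-.11)<.003 and abs(r[2]-.066)<.003:
    pick(r[0],r[3],zt=0.001); place(b2w(0,0.047),BOARD[1],0.037,via=[(0.46,0.03)])
    r=look((0.4588,-0.164),"ldB",zmin=0.025)
    if abs(r[1]-.11)<.003 and abs(r[2]-.066)<.003:
        pick(r[0],r[3],zt=0.001); place(b2w(0,-0.047),BOARD[1],0.037,via=[(0.46,-0.1)])
bot.move_pose(np.array([0.66,-0.0176,0.3]),rv(Rdown(BOARD[1])))
p,d,W=snap("wrist","b2")
P=W.reshape(-1,3);P=P[np.isfinite(P).all(1)]
c,s=np.cos(BOARD[1]),np.sin(BOARD[1]);D=P[:,:2]-BOARD[0]
L=np.stack([c*D[:,0]+s*D[:,1],-s*D[:,0]+c*D[:,1]],1)
for y in (.047,-.047):
    m=(abs(L[:,0])<0.08)&(abs(L[:,1]-y)<0.04)&(P[:,2]>0.068)&(P[:,2]<0.08); print(y,rect(L[m]),np.percentile(P[m,2],[5,50,95]))
    A=np.c_[L[m],np.ones(m.sum())]; print("plane",np.linalg.lstsq(A,P[m,2],rcond=None)[0])
```

```text
ldA 6519 (array([ 0.4402, -0.0031]), 0.11016045379638671, 0.06605879211425782, np.float64(-0.11539943056504098))
down [ 0.4412 -0.0033  0.0019] [0.9698 0.0956 0.2417]
grip 0.06563189784383021 [-0.8666  1.0822  6.4329]
up 0.06504320535790864 [ 0.242   0.6001 -2.6435] 38.3
place [0.6415 0.0293 0.0373] [-3.6919 -0.1112  3.9138]
t 41.8333 0.07522323247505065
ldB 6552 (array([ 0.4585, -0.1638]), 0.10994859313964844, 0.06599760437011719, np.float64(-0.15530650002571478))
down [ 0.4593 -0.1642  0.0019] [-0.0073  0.2553 -0.5186]
grip 0.06487358193792939 [-0.432  -0.0546  5.4703]
up 0.0650199054058574 [-0.1101  0.8214 -3.676 ] 45.8667
place [ 0.6344 -0.0645  0.0373] [-3.4292  0.6253  3.1659]
t 49.4833 0.07484486120578976
0.047 (array([-0.0013,  0.0469]), 0.10909925842285156, 0.06617524719238281, np.float64(0.0003397441936141554)) [0.0698 0.0711 0.0723]
plane [ 0.002  -0.001   0.0711]
-0.047 (array([-0.0006, -0.0472]), 0.10801785278320312, 0.06627110290527344, np.float64(-0.0015410381647742444)) [0.0698 0.0711 0.0724]
plane [ 0.001  -0.0021  0.071 ]
```

View pics/b2.png

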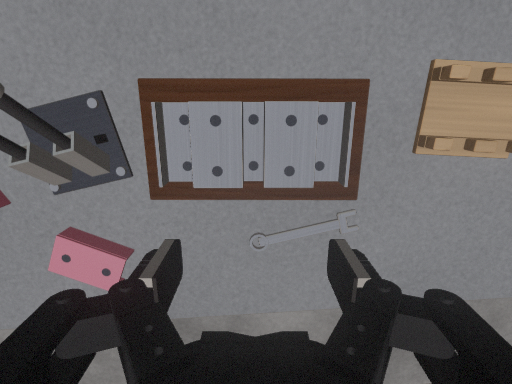

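Run:
```python
from h import *
from scipy.optimize import least_squares
from station import bot
res={}
for f in ["w0","w3","scene0"]:
    p,d,W=load(f"pics/{f}.npz"); P=W.reshape(-1,3); P=P[np.isfinite(P).all(1)]
    for k,h in enumerate([(0.5763,-0.3169),(0.567,-0.259)]):
        a0=np.array([-0.57*np.cos(.156),-0.57*np.sin(.156),.82]); p0=np.array([h[0],h[1],0.13])
        D=P-p0; t=D@a0; rr=np.linalg.norm(D-t[:,None]*a0,axis=1)
        m=(rr<0.02)&(P[:,2]>0.085); Q=P[m]
        if len(Q)<50: print(f,k,len(Q)); continue
        def fun(v,Q=Q):
            a=np.array([v[2],v[3],1.]);a/=np.linalg.norm(a);c=np.array([v[0],v[1],0.11]);D=Q-c;t=D@a
            return np.linalg.norm(D-t[:,None]*a,axis=1)-0.008
        v=np.array([h[0]+.01,h[1],-0.69,-0.1]); Q0=Q
        for it in range(3):
            v=least_squares(lambda v:fun(v,Q),v,loss="soft_l1",f_scale=0.001).x
            a=np.array([v[2],v[3],1.]);a/=np.linalg.norm(a);c=np.array([v[0],v[1],0.11])
            t=(Q0-c)@a; Q=Q0[(t<t.max()-0.016)]; Q=Q[abs(fun(v,Q))<0.003]
        t=(Q0-c)@a
        top=c+a*np.percentile(t,99.5)
        print(f,k,len(Q),"rms",np.sqrt((fun(v,Q)**2).mean()),"a",a,"lean",np.degrees(np.arccos(a[2])),"az",np.arctan2(-a[1],-a[0]),"top",top,"c",c)
```

```text
w0 0 1451 rms 0.00043392098678970585 a [-0.6004 -0.0936  0.7942] lean 37.42227177503273 az 0.15458435990378463 top [ 0.5609 -0.3228  0.1568] c [ 0.5963 -0.3173  0.11  ]
w0 1 3060 rms 0.0014161433971908684 a [-0.5708 -0.0518  0.8195] lean 34.96774483384228 az 0.09042986773236392 top [ 0.457  -0.2696  0.2967] c [ 0.587  -0.2578  0.11  ]
w3 0 1036 rms 0.0005537601264911125 a [-0.6006 -0.095   0.7939] lean 37.45059664369366 az 0.15679730904143693 top [ 0.5614 -0.3229  0.1558] c [ 0.5961 -0.3174  0.11  ]
w3 1 967 rms 0.000515537207182509 a [-0.6004 -0.0954  0.794 ] lean 37.43815724835197 az 0.15751443953882843 top [ 0.552  -0.2636  0.1558] c [ 0.5866 -0.2581  0.11  ]
scene0 0 96 rms 0.001412900135338857 a [-0.5606 -0.1014  0.8218] lean 34.72984870008754 az 0.17889535693064298 top [ 0.5655 -0.3234  0.1578] c [ 0.5981 -0.3175  0.11  ]
scene0 1 99 rms 0.0013383971410851916 a [-0.5896 -0.0658  0.805 ] lean 36.38586987821468 az 0.1111681382341185 top [ 0.5545 -0.2627  0.1565] c [ 0.5885 -0.2589  0.11  ]
```

```bash
cat >> h.py <<'E'
AZ=0.157; LEAN=np.radians(37.44)
HH=np.array([np.cos(AZ),np.sin(AZ),0]); NN=np.array([-np.sin(AZ),np.cos(AZ),0]); ZZ=np.array([0,0,1.])
A=-np.sin(LEAN)*HH+np.cos(LEAN)*ZZ
CB={0:np.array([0.5962,-0.3173,0.11]),1:np.array([0.5866,-0.2581,0.11])}
CRA=(np.array([0.6185,0.298]),-0.1253)
def Rt(d,n,flip):
    z=-n if flip else n
    return np.stack([np.cross(d,z),d,z],1)
def grasp_pose(b,th,t=-0.007,flip=False,tip=0.015,back=0.,pull=0.):
    d=-np.sin(th)*HH-np.cos(th)*ZZ
    return CB[b]+A*(t+pull)+d*(tip-back), Rt(d,NN,flip)
def cradle_pose(lane,alpha,xg,z=0.039,flip=False,tip=0.015):
    y=CRA[1]; h=np.array([np.cos(y),np.sin(y),0]);n=np.array([-np.sin(y),np.cos(y),0])
    d=np.cos(alpha)*h-np.sin(alpha)*ZZ
    g=np.array([*CRA[0],0])+xg*h+lane*n+z*ZZ
    return g+d*tip, Rt(d,n,flip)
E
python3 - <<'E'
from h import *
from station import bot
for fl in (False,True):
  for thd in (15,22,30,38):
    th=np.radians(thd); al=LEAN+th
    for b in (0,1):
        o=[]
        for kw in (dict(back=.1),dict(),dict(pull=.09)):
            p,R=grasp_pose(b,th,flip=fl,**kw); q=bot.solve_ik(p,rv(R)); o.append(q)
        print(fl,thd,b,*o)
    for lane in (.03,-.03):
        for z in (.039,.15):
            p,R=cradle_pose(lane,al,-.01,flip=fl,z=z); print("   cr",lane,z,bot.solve_ik(p,rv(R)))
E
```

```text
False 15 0 [-0.5031  0.6007  1.135  -0.1595  1.6139 -2.2212] [-0.5245  0.6314  1.2771 -0.1652  1.4401 -2.2137] [-0.5739  0.46    1.3796 -0.1741  1.5    -2.272 ]
False 15 1 [-0.4385  0.5267  1.2397 -0.1457  1.5932 -2.1536] [-0.4589  0.5621  1.3786 -0.1519  1.4179 -2.1472] [-0.5065  0.3844  1.4801 -0.1607  1.4862 -2.2038]
   cr 0.03 0.039 [ 0.5562  0.4055  1.8773 -0.9227  0.5026 -0.1412]
   cr 0.03 0.15 [ 0.5562  0.2165  1.8581 -0.6896  0.648  -0.4177]
   cr -0.03 0.039 [ 0.4635  0.3265  1.9875 -0.9527  0.4284 -0.1765]
   cr -0.03 0.15 [ 0.4635  0.1218  1.9673 -0.6586  0.5862 -0.5113]
False 22 0 [-0.4662  0.7187  0.9917 -0.2238  1.7439 -2.1978] [-0.4944  0.7159  1.174  -0.2291  1.5629 -2.1843] [-0.5399  0.5409  1.2917 -0.243   1.6083 -2.2401]
False 22 1 [-0.4035  0.6444  1.1021 -0.2028  1.7217 -2.1287] [-0.4302  0.6476  1.2776 -0.2092  1.5415 -2.1174] [-0.4737  0.4679  1.393  -0.2228  1.5955 -2.1715]
   cr 0.03 0.039 [ 0.5203  0.4075  1.8188 -0.6128  0.5608 -0.4583]
   cr 0.03 0.15 [ 0.5203  0.2349  1.7888 -0.4739  0.7348 -0.6318]
   cr -0.03 0.039 [ 0.4294  0.3294  1.926  -0.5973  0.4
[... 2731 characters left out ...]
3918  0.354   1.8436 -0.3308  0.6237  2.3262]
   cr -0.03 0.15 [ 0.3918  0.1875  1.8029 -0.2619  0.822   2.2349]
True 38 0 [-0.4001  1.0275  0.6111 -0.3772  2.0578  0.9311] [-0.4388  0.9263  0.9263 -0.367   1.8445  0.9766] [-0.4774  0.7354  1.0909 -0.39    1.8552  0.9304]
True 38 1 [-0.3415  0.9397  0.7544 -0.3339  2.026   1.0142] [-0.3777  0.8564  1.0404 -0.3299  1.823   1.049 ] [-0.4141  0.6654  1.1971 -0.3529  1.8436  1.0032]
   cr 0.03 0.039 [ 0.4419  0.4705  1.6489 -0.1866  0.8153  2.2521]
   cr 0.03 0.15 [ 0.4419  0.3278  1.6032 -0.1611  1.0008  2.2108]
   cr -0.03 0.039 [ 0.3565  0.398   1.7503 -0.1674  0.7742  2.1596]
   cr -0.03 0.15 [ 0.3565  0.2467  1.7037 -0.1417  0.9697  2.1198]
```

```bash
cat >> h.py <<'E'
TH=np.radians(38); AL=LEAN+TH
def pullbolt(b):
    from station import bot,fingers,sensors
    fingers.set_gripper(0.042)
    p,R=grasp_pose(b,TH,back=.11); bot.move_pose(p,rv(R))
    p,R=grasp_pose(b,TH); bot.movel(p,rv(R),velocity=0.1)
    s=sensors.state(); print("at",s["position"]-p,s["contact_force"])
    fingers.set_gripper(0.0); s=sensors.state(); print("grip",s["grip_width"],s["contact_force"])
    p,R=grasp_pose(b,TH,pull=0.095); bot.movel(p,rv(R),velocity=0.06)
    s=sensors.state(); print("pulled",s["grip_width"],s["contact_force"],s["t"])
    bot.movel(p+np.array([-0.03,0,0.07]),rv(R),velocity=0.2)
E
python3 - <<'E'
from h import *
from station import bot,fingers,sensors
bot.move_pose(np.array([0.68,-0.15,0.32]),rv(Rdown(0)))
pullbolt(1)
snap("wrist","p1");snap("top","tp1");snap("scene","sp1");print(sensors.state()["contact_force"])
E
```

```text
at [ 0.0007 -0.0001  0.0009] [ 0.3014 -0.7168 -0.227 ]
grip 0.013745331614859382 [ 1.1268 -0.0405  2.226 ]
pulled 0.013678352510238606 [ 0.2534 -0.3029 -2.0877] 55.2833
[ 0.2381 -0.3165 -2.9162]
```

View pics/p1.png

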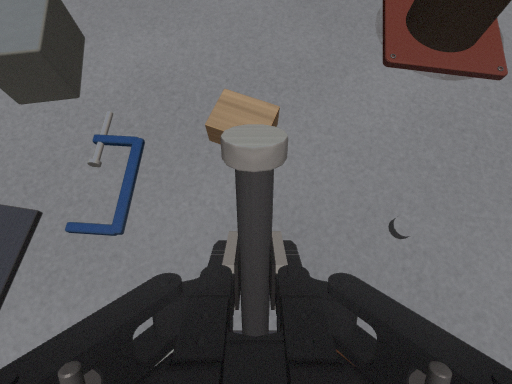

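View pics/sp1.png

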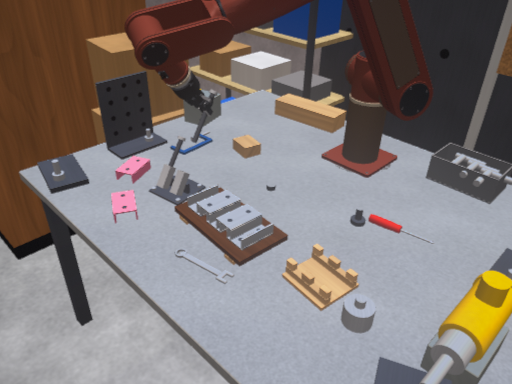

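```bash
cat >> h.py <<'E'
def boltfit(f,pos,R):
    from scipy.optimize import least_squares
    p,d,W=load(f); P=W.reshape(-1,3);P=P[np.isfinite(P).all(1)]
    T=(P-pos)@R   # tool frame: x, y(finger), z(jaw)
    m=(abs(T[:,2])<0.016)&(T[:,0]<-0.016)&(T[:,0]>-0.09)&(T[:,1]>-0.08)&(T[:,1]<0.03); Q0=T[m]
    xm=Q0[:,0].min(); Q=Q0[Q0[:,0]>xm+0.02]
    def fun(v,Q=None):
        a=np.array([-1,v[2],v[3]]);a=a/np.linalg.norm(a);c=np.array([0,v[0],v[1]]);D=Q-c;t=D@a
        return np.linalg.norm(D-t[:,None]*a,axis=1)-0.008
    v=np.array([-0.015,0,-0.27,0])
    for i in range(3):
        v=least_squares(fun,v,kwargs=dict(Q=Q),loss="soft_l1",f_scale=.001).x; Q=Q[abs(fun(v,Q))<.004]
    a=np.array([-1,v[2],v[3]]);a/=np.linalg.norm(a);c=np.array([0,v[0],v[1]])
    t=(Q0-c)@a
    print("n",len(Q),"rms",fun(v,Q).std(),"c",c,"a",a,"alpha deg",np.degrees(np.arccos(-a[1])),"top t",np.percentile(t,[95,99,99.8]))
    return c,a
E
python3 - <<'E'
from h import *
from station import sensors
s=sensors.state();R=Rn.from_rotvec(s["eef_rot"]).as_matrix()
boltfit("pics/p1.npz",s["position"],R); print(np.degrees(AL))
E
```

```text
n 2111 rms 0.002072370521550169 c [ 0.     -0.1238  0.0011] a [-0.3256  0.9453 -0.0189] alpha deg 160.96625288430994 top t [0.11   0.1164 0.1186]
75.44
```

Run:
```python
from h import *
from station import sensors
s=sensors.state();R=Rn.from_rotvec(s["eef_rot"]).as_matrix()
p,d,W=load("pics/p1.npz");T=(W-s["position"])@R
for v,u in [(150,253),(140,255),(170,254),(185,254),(200,254),(230,254),(260,254),(300,254),(330,254)]: print((u,v),T[v,u],d[v,u])
```

```text
(253, 150) [-0.0589 -0.0448 -0.0012] 0.099883996
(255, 140) [-0.0615 -0.0387 -0.0005] 0.10497581
(254, 170) [-0.0512 -0.042  -0.0008] 0.104851015
(254, 185) [-0.0435 -0.0345 -0.0009] 0.11424431
(254, 200) [-0.0368 -0.0331 -0.0009] 0.11756352
(254, 230) [-0.0217 -0.029  -0.001 ] 0.12591228
(254, 260) [-0.0055 -0.0265 -0.001 ] 0.1330529
(254, 300) [ 0.022  -0.0188 -0.0011] 0.14848247
(254, 330) [ 0.0472 -0.0119 -0.0011] 0.16256204
```

```bash
cat >> h.py <<'E'
def placebolt(lane,tag,alpha=np.radians(76),xg=-0.010):
    from station import bot,fingers,sensors
    p,R=cradle_pose(lane,alpha,xg,z=0.2); bot.move_pose(p,rv(R))
    p,R=cradle_pose(lane,alpha,xg,z=0.085); bot.movel(p,rv(R),velocity=0.2)
    snap("wrist",tag)
    p,R=cradle_pose(lane,alpha,xg,z=0.060); bot.movel(p,rv(R),velocity=0.1)
    for z in (0.05,0.044,0.041,0.0395,0.0385):
        p,R=cradle_pose(lane,alpha,xg,z=z); bot.movel(p,rv(R),velocity=0.03); s=sensors.state(); print(z,s["position"]-p,s["contact_force"])
        if s["contact_force"][2]>4: break
    print(s["t"])
E
python3 - <<'E'
from h import *
from station import sensors
placebolt(0.03,"c1")
snap("scene","sc1");snap("wrist","c1b")
a=cv2.imread("pics/c1b.png");b=cv2.imread("pics/sc1.png")[210:340,260:420];b=cv2.resize(b,(473,384),interpolation=cv2.INTER_CUBIC)
cv2.imwrite("pics/c1m.png",cv2.resize(np.hstack([a,b]),(800,312),interpolation=cv2.INTER_AREA))
E
```

```text
0.05 [-0.0002 -0.0001 -0.0003] [ 0.2194  0.3764 -1.6919]
0.044 [-0.0003 -0.0002 -0.0005] [ 0.155   0.7035 -1.8568]
0.041 [-0.0002 -0.0001 -0.0003] [-0.4946 -0.3497 -1.9224]
0.0395 [0.0003 0.0002 0.0004] [ 0.2957  0.1683 -1.4207]
0.0385 [0.0004 0.0002 0.0009] [-4.2877 -0.9514  5.7173]
60.9
```

View pics/c1m.png

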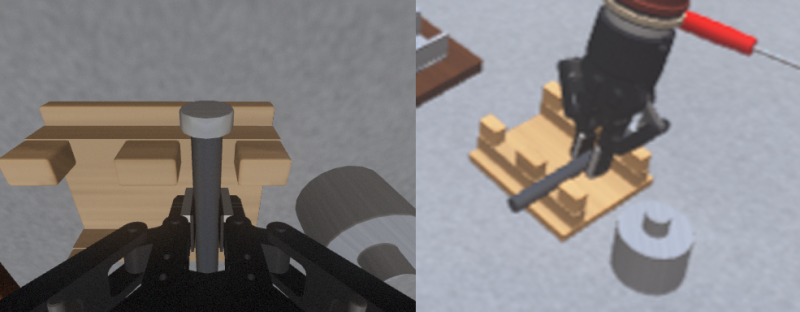

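Run:
```python
from h import *
from station import bot,fingers,sensors
fingers.set_gripper(0.032); bot.pause(0.2)
s=sensors.state();R=Rn.from_rotvec(s["eef_rot"]).as_matrix();print(s["grip_width"],s["contact_force"])
bot.movel(s["position"]-R[:,1]*0.1,velocity=0.12)
bot.move_pose(np.array([0.66,0.22,0.30]),rv(Rdown(0)))
snap("wrist","d1");snap("top","td1")
bot.move_pose(np.array([0.68,-0.15,0.32]),rv(Rdown(0))); snap("wrist","d2"); print(sensors.state()["t"])
p,d,W=load("pics/d1.npz");P=W.reshape(-1,3)
c,sn=np.cos(CRA[1]),np.sin(CRA[1]);D=P[:,:2]-CRA[0];L=np.stack([c*D[:,0]+sn*D[:,1],-sn*D[:,0]+c*D[:,1]],1)
for lo,hi in ((-.08,-.05),(-.02,.02),(.06,.1)):
    m=(L[:,0]>lo)&(L[:,0]<hi)&(abs(L[:,1]-.03)<.014)&(P[:,2]>.03)&(P[:,2]<.06); print(lo,m.sum(),L[m].min(0) if m.any() else 0,L[m].max(0) if m.any() else 0,np.percentile(P[m,2],98) if m.any() else 0)
cv2.imwrite("pics/dm.png",cv2.resize(np.hstack([cv2.imread("pics/d1.png"),cv2.imread("pics/d2.png")]),(800,300),interpolation=cv2.INTER_AREA))
```

```text
0.03226236249085721 [-0.3238 -0.2959 -0.5009]
64.9333
-0.08 328 [-0.0735  0.0168] [-0.0501  0.0439] 0.05115785836047749
-0.02 357 [-0.02    0.0219] [0.0199 0.0371] 0.04661942586047949
0.06 273 [0.06   0.0221] [0.0966 0.037 ] 0.04715301378817935
```

View pics/dm.png

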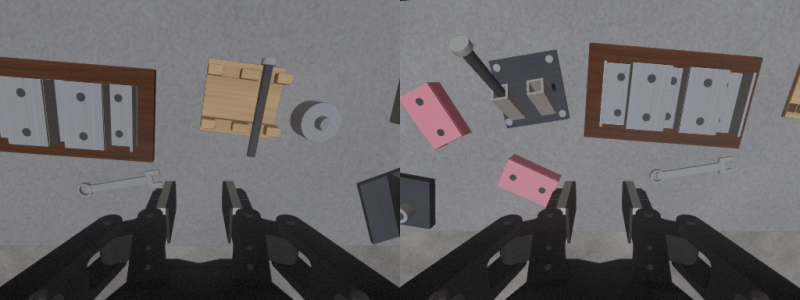

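Run:
```python
from h import *
from station import bot,sensors
bot.move_pose(np.array([0.66,-0.0176,0.3]),rv(Rdown(BOARD[1])))
p,d,W=snap("wrist","b3")
cv2.imwrite("pics/b3c.png",cv2.resize(p[40:240,110:400],None,fx=2.7,fy=2.7,interpolation=cv2.INTER_CUBIC))
P=W.reshape(-1,3);P=P[np.isfinite(P).all(1)]
c,s=np.cos(BOARD[1]),np.sin(BOARD[1]);D=P[:,:2]-BOARD[0]
L=np.stack([c*D[:,0]+s*D[:,1],-s*D[:,0]+c*D[:,1]],1)
img=np.full((400,680),0,np.uint8)
m=(abs(L[:,0])<0.09)&(abs(L[:,1])<.17)&(P[:,2]>.02)
img[((0.1-L[m,0])*2000).astype(int),((0.17-L[m,1])*2000).astype(int)]=np.clip((P[m,2]-.02)*4500,0,255)
cv2.imwrite("pics/b3h.png",img)
for y in (.047,-.047):
    m=(abs(L[:,0])<0.08)&(abs(L[:,1]-y)<0.05)&(P[:,2]>0.0685)&(P[:,2]<0.08); print(y,rect(L[m]),np.percentile(P[m,2],[5,50,95]))
```

```text
0.047 (array([-0.001,  0.047]), 0.10834364318847656, 0.0661761703491211, np.float64(0.001168249577585767)) [0.0698 0.071  0.0723]
-0.047 (array([-0.0007, -0.0472]), 0.10823119354248047, 0.06624467468261719, np.float64(0.002766423600901069)) [0.0698 0.0711 0.0724]
```

View pics/b3c.png

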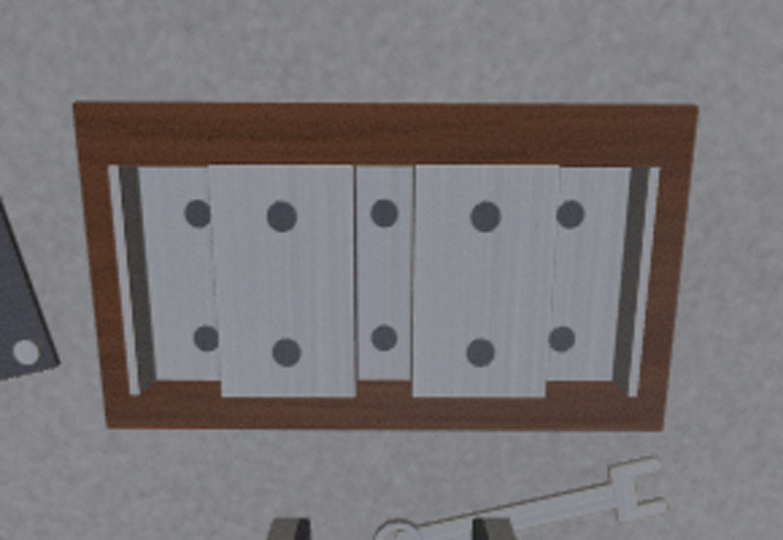

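View pics/b3h.png

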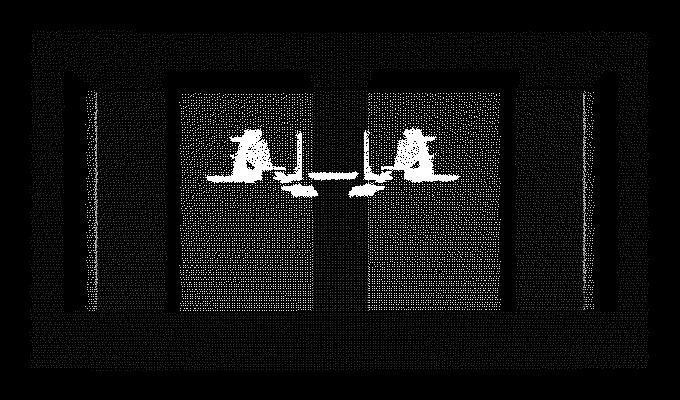

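Run:
```python
from h import *
from station import bot,sensors
p,d,W=load("pics/d2.npz");P=W.reshape(-1,3);P=P[np.isfinite(P).all(1)]
D=P-CB[0];t=D@A;r=np.linalg.norm(D-t[:,None]*A,axis=1);m=(r<.011)&(t>-.03)&(t<.044)
side=(D@NN)[m]; print(m.sum(),np.median(r[m]),r[m].std(),side.min(),side.max())
bot.move_pose(np.array([0.68,-0.2,0.32]),rv(Rdown(0)))
pullbolt(0)
p,d,W=snap("wrist","p2");s=sensors.state();R=Rn.from_rotvec(s["eef_rot"]).as_matrix();T=(W-s["position"])@R
for v,u in [(150,253),(185,254),(200,254),(230,254),(260,254),(300,254),(330,254)]: print((u,v),T[v,u])
```

```text
818 0.007995707244466771 0.0005413530257153362 -0.006908774363503714 0.008862192862092805
at [ 0.0007 -0.0001  0.001 ] [ 0.3948 -0.4041 -0.5579]
grip 0.014041029488141914 [1.7803 0.7038 2.3918]
pulled 0.01376747735634846 [ 0.3735  0.4159 -2.887 ] 70.75
(253, 150) [-0.0585 -0.0433 -0.0011]
(254, 185) [-0.0436 -0.0351 -0.0008]
(254, 200) [-0.0365 -0.0322 -0.0008]
(254, 230) [-0.0214 -0.0283 -0.0009]
(254, 260) [-0.0043 -0.0241 -0.0009]
(254, 300) [ 0.0232 -0.0169 -0.001 ]
(254, 330) [ 0.0472 -0.0114 -0.001 ]
```

Run:
```python
from h import *
from station import bot,fingers,sensors
placebolt(-0.03,"c2",alpha=np.radians(75.6))
snap("wrist","c2b")
fingers.set_gripper(0.032); bot.pause(0.2)
s=sensors.state();R=Rn.from_rotvec(s["eef_rot"]).as_matrix();print(s["grip_width"],s["contact_force"])
bot.movel(s["position"]-R[:,1]*0.1,velocity=0.12)
bot.move_pose(np.array([0.66,0.22,0.30]),rv(Rdown(0)))
p,d,W=snap("wrist","e1")
P=W.reshape(-1,3)
c,sn=np.cos(CRA[1]),np.sin(CRA[1]);D=P[:,:2]-CRA[0];L=np.stack([c*D[:,0]+sn*D[:,1],-sn*D[:,0]+c*D[:,1]],1)
for y in (.03,-.03):
  for lo,hi in ((-.08,-.05),(-.02,.02),(.06,.1)):
    m=(L[:,0]>lo)&(L[:,0]<hi)&(abs(L[:,1]-y)<.014)&(P[:,2]>.03)&(P[:,2]<.06); print(y,lo,m.sum(),L[m].min(0) if m.any() else 0,L[m].max(0) if m.any() else 0,np.percentile(P[m,2],98) if m.any() else 0)
bot.move_pose(np.array([0.66,-0.0176,0.3]),rv(Rdown(BOARD[1])))
p,d,W=snap("wrist","b4"); P=W.reshape(-1,3);D=P[:,:2]-BOARD[0];c,s=np.cos(BOARD[1]),np.sin(BOARD[1])
L=np.stack([c*D[:,0]+s*D[:,1],-s*D[:,0]+c*D[:,1]],1)
for y in (.047,-.047):
    m=(abs(L[:,0])<0.08)&(abs(L[:,1]-y)<0.05)&(P[:,2]>0.0685)&(P[:,2]<0.08); print(y,rect(L[m]),np.percentile(P[m,2],[5,50,95]))
bot.move_pose(np.array([0.45,-0.2,0.32]),rv(Rdown(0))); snap("top","e2");snap("scene","e3"); print(sensors.state()["t"])
cv2.imwrite("pics/em.png",cv2.resize(np.vstack([np.hstack([cv2.imread("pics/e1.png"),cv2.imread("pics/b4.png")]),np.hstack([cv2.imread("pics/e2.png"),cv2.imread("pics/e3.png")])]),(800,600),interpolation=cv2.INTER_AREA))
```

```text
0.05 [-0.0002 -0.0001 -0.0003] [ 0.0172 -0.4294 -2.0476]
0.044 [-0.0003 -0.0001 -0.0005] [-0.0276 -0.323  -2.3282]
0.041 [-0.0002 -0.0001 -0.0003] [ 0.2981 -0.2035 -2.7479]
0.0395 [0.0003 0.0001 0.0003] [-0.8512  0.0094 -1.9075]
0.0385 [0.0004 0.0002 0.0012] [-5.3471 -2.0008  6.5071]
76.25
0.03189670391545531 [-1.1281 -0.2158  0.6453]
0.03 -0.08 328 [-0.0733  0.0167] [-0.0501  0.043 ] 0.05114216123816277
0.03 -0.02 358 [-0.0199  0.0219] [0.0199 0.0375] 0.047034722635487504
0.03 0.06 276 [0.06   0.0221] [0.0964 0.0377] 0.046793505718616284
-0.03 -0.08 335 [-0.0736 -0.043 ] [-0.0501 -0.0163] 0.05119921776324738
-0.03 -0.02 360 [-0.0199 -0.0379] [ 0.02   -0.0219] 0.04681441869201309
-0.03 0.06 270 [ 0.0601 -0.0377] [ 0.0963 -0.0217] 0.04692712970892204
0.047 (array([-0.0004,  0.047 ]), 0.10971186065673828, 0.06623812103271484, np.float64(0.002140802198020486)) [0.0697 0.071  0.0724]
-0.047 (array([-0.0003, -0.0472]), 0.10975004577636718, 0.06619887542724609, np.float64(0.0005392422345558145)) [0.0698 0.0711 0.0724]
80.8583
```

View pics/em.png

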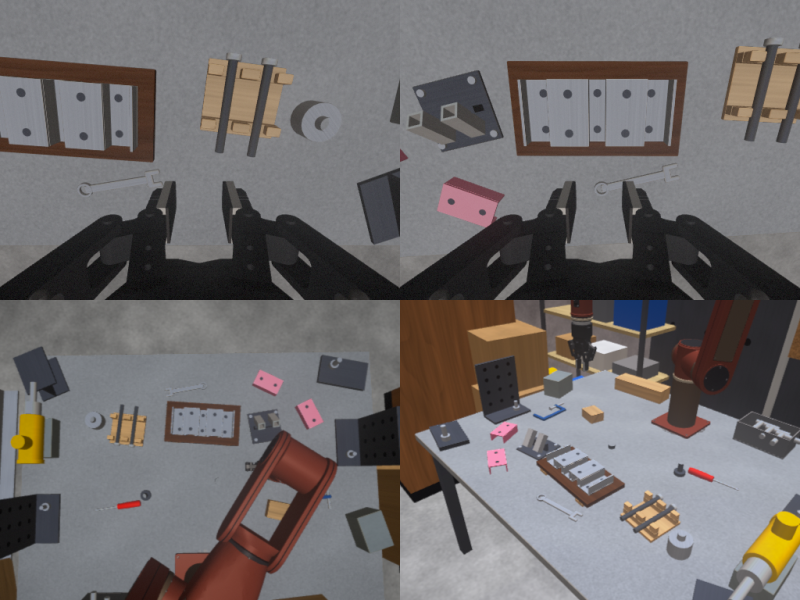

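The final pictures show both bolts in their lanes, the channels nested, the sleeves empty and the robot clear of everything. I'm handing in.

Run:
```python
from station import bot,order,sensors
bot.pause(0.3); print(sensors.state()["contact_force"]); order.finish_job()
```

```text
[ 0.14125307 -0.1117754  -0.17094034]
the job is handed in; nothing more can be done
```

The job is done and handed in at about 81 s of the 210 s allowed; the station reports no verdict.

- **Open-up channels:** all three lie side by side on the board, 94 mm apart. Measured right after placing, each was within 1 mm of its slot and within 0.1° of straight. I did not measure them again, but they look unchanged in the later pictures.
- **Open-down channels:** there were two, and both are nested over neighbours. Their tops measured 71 mm above the table, as expected (30 + 41), level and about 0.5 mm off centre lengthways. The last look, after both bolts were placed, gave the same numbers.
- **Bolts:** I drew both out of their sleeves along their axes and laid one in each lane. Each sits about 11 mm from the cradle's middle and within 1 mm of its lane's centre. The shank tops are at 47 mm, so the axes are about 39 mm high, and they lie level in both notches.
- **Bystanders:** the tools, the offcut and the two pink look-alikes were not touched, and the last pictures show them in place. I did not measure their positions.

No check failed or disagreed. In one slanted picture the nested row looked shifted, but measuring it from straight above showed it had not moved.

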